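# Zero the coffee grinder's burrs and set it four clicks open

### The arm

A 7-joint arm with a two-finger parallel gripper is mounted at the origin on a cart in front of the work surface, level with it; the furniture and walls round the work are solid. World frame = base frame: x ahead of the robot, y to its left, z up, the work surface at z = 0. Lengths are in m, angles in rad, forces in N, time in s.
With the tool pointing down it reaches from about 0.35 to 0.9 m from the base axis. Payload 19.9 kg.
Tool frame: the origin (TCP) lies midway between the tips of the shut fingers; the grasp point (between the pads) lies 19 mm behind it (robot.grasp_offset is the distance from the TCP to the grasp point, in m); z points along the fingers, y is the direction in which the jaws open and shut (so a half turn about z gives the same grasp; the last joint's range is limited). The gripper opens to 94 mm and grips with 3 to 60 N. Pads are 16 mm wide; open, the fingers measure 119 mm over their backs; the gripper's body (75 mm by 177 mm) begins 78 mm behind the grasp point.
Start: joints at [1.306, 0.417, -0.01, 1.614, 0.005, 1.111, -0.053], TCP at [0.138, -0.61, 0.205] pointing down, gripper open.
Joint ranges: [-2.81, 2.81], [-0.39, 2.02], [-1.27, 1.25], [0.06, 2.57], [-1.19, 4.33], [0.19, 2], [-2.82, 2.82]. Speed limits (rad/s): [1.89, 1.89, 2.39, 2.39, 3.01, 3.01, 3.01].

### API

Orientations are given as [roll, pitch, yaw] about the fixed x, y, z axes, in that order (R = Rz(yaw) Ry(pitch) Rx(roll)).
In Python, from bench import robot gives the robot as it stands.
- The arm moves only by the tool arm_command, never from a script. Its argument "commands" is a list of rows, each an object of numbers: "dx", "dy", "dz": the shift along the tool's x, y, z in units of 0.3 m (1.0 is 0.3 m); "wx", "wy", "wz": the turn, a rotation vector about the tool's x, y, z in units of 90 degrees (1.0 is 90 degrees). A call has 1 to 20 rows; each row shifts and turns the commanded pose from where the row before left it, along the tool's axes as they then stand; what a row does not reach is not made up. A row lasts 1/8 s, in which the tool goes at most 62.5 mm and 10.7 degrees, less where a joint would pass 70% of its speed; a pose out of reach is approached as far as the arm can. A call with a number of a shift or a turn outside -1 to 1 is refused whole. A call with a gripper value outside its range is refused whole. "hand" is the opening, from -1 (shut) to 1 (fully open), set as the call begins (left out, the last holds). The fingers move at their own pace and stop on an object; "grip_force" is the grip in N (left out, the last holds). Time passes only in rows, so rows that do not move let the fingers close. It gives the time, the measured TCP pose, the force and the opening at its end, in the units of the state.
- robot.observe(): the state, without advancing time (a new reading comes with each control period).
- robot.get_image(name): name is "side" or "top" or "wrist"; returns (picture, depth): 480x640x3 uint8, red, green, blue; 480x640 float32, m along the optical axis (not along the pixel's ray), 0 where there is no reading.
- robot.calibration(name): a dict with "fov_y" (degrees; the focal length in pixels is half the picture's height over the tangent of half this angle, whatever the lens; pixels are square), "cx", "cy" (the principal point, pixels), "k1" (the pictures are not rectified: a ray, as slopes to the right and down, at radius r is drawn at 1 + k1 r^2 times it, then the intrinsics apply), "xyz" and "rotation" of the camera in the world; the wrist camera has in their place "tool_from_camera" (4x4, takes a point from camera to tool coordinates, whose origin is the TCP and whose axes are the flange's). Camera axes: x right, y down, z forward; pixel columns grow to the right and rows downward; lengths in m; the calibration is good to about 2 mm. A picture is of the moment at which its call begins: read the wrist's pose just before it. calibration takes no time and is no camera call.
- robot.close_job(): hands the job in, once; it reports no verdict.
The state is a dict: "time_s": time; "joints": joint angles; "dq": joint speeds; "joint_torque": joint torques, N m; "tool_pos": TCP position; "tcp_rot": TCP orientation; "contact_force": force on the tool from outside, world axes, zero at the start; "ft_torque": the same for the moment, N m; "gripper_width": opening from 0.0 (shut) to 1.0 (fully open).
Only numpy, scipy, OpenCV 4.12 (cv2) and the standard library are available. Lean on these libraries where they do the work, as an engineer would, in place of code of your own. Each camera call takes 0.05 s, during which the arm holds its last target. There are 200 camera calls.

### The job

Set the upright coffee grinder on the desk: lift the black cover off its top by the knob and stand it upright on the desk, turn the ribbed adjusting ring that was under it clockwise (seen from above) until you feel the burrs just touch, without forcing them together, then back the ring off counter-clockwise by four clicks (60 degrees in all). Leave the mug, the tape roll and the petri dish where they are.

Things in the scene. Friction and masses are not known exactly. Their poses are not given: they have to be found in the camera images.
- grinder: The coffee grinder, on a heavy dock 110 mm across, does not move: upright cylinder 88 mm across, 265 mm tall. Origin on the ring's axis, on the desk. The burrs are inside its open top. Felt beyond their touch: ring torque climbs, on top of the clicks, by 2.2 N m per rad (0.55 N m one click too far); above 0.8 N m the burrs chip.
- ring_grip (a point): Centre of the adjusting ring on top of the grinder, half-way up, on its vertical axis. Upright aluminium ring, 60 mm across outside, 44 mm bore, 28 mm tall, fine vertical ribs. Its underside is 3 mm above the grinder's flat shoulder (88 mm across), so fingertips go no lower than 17 mm below this point; nothing else beside it once the cover is off. It only turns; its height stays.
- ring (a joint): Angle of the adjusting ring, rad; grows clockwise seen from above, which closes the burrs by 1.2 mm per rad. 24 sprung clicks a turn (0.262 rad each); free turning takes up to 0.15 N m, rising and falling with each click; let go, it settles in the nearest notch. The burrs touch 0.3 to 1.6 rad on from the start, at another angle each time, known only by feel. Four clicks back: 1.05 rad.
- ring_mark (a point): The black mark line on the ring where its top face meets the outside, 30 mm from the axis, 14 mm above ring_grip; it shows how far the ring has turned.
- cover_knob (a point): Centre of the cover's upright aluminium knob (20 mm across, 24 mm tall), on the cover's axis, z up. Below it a black cap 69 mm across: its top face is 12 mm, the end of its skirt 29 mm below this point. The skirt (64 mm inside) reaches 12 mm down round the ring with 2 mm of play; the cover just lies on the ring, about 90 g. Standing on the desk this point is 29 mm up.
- mug: White mug with a handle, about 83 x 115 x 86 mm, a bystander; origin at the centre of its underside. The desk between it and the grinder is free, as far as its front edge at x = 0.37 m.
- tape: Roll of tape lying flat, 52 mm across, 19 mm high, a bystander; origin at the centre of its underside.
- dish: Pale shallow petri dish, 61 mm across, 15 mm high, a bystander; origin at the centre of its underside.

How it is judged:
On the way, in this order (a step that is already met when the one before it is completed fails the run):
1. the cover stands upright on the desk (height (world z) of cover_knob between 0.022 and 0.036 m and angle between cover_knob's own z axis and vertical below 0.1 rad and linear speed of cover below 0.02 m/s and contact force between the fingers and cover below 0.1 N), for 0.2 s.
2. the burrs touch: they bear on each other with 60 N or more (0.07 N m on the ring) (contact force between upper_burr and cone_burr above 60 N), for 0.1 s.
3. the ring is backed off: the burr gap is 0.8 to 1.6 mm (distance between upper_burr_c0 and cone_burr_c0 between 0.0068 and 0.0076 m), for 0.2 s.
At the end, for the whole second after the job is handed in: The burr gap is 0.8 to 1.6 mm (four clicks are 1.26 mm, one click is 0.31 mm) with the ring at rest, and the cover stands on the desk, upright within 0.1 rad, at rest (all of step 3 and height (world z) of cover_knob between 0.022 and 0.036 m and angle between cover_knob's own z axis and vertical below 0.1 rad and linear speed of cover below 0.02 m/s and velocity of joint ring between -0.05 and 0.05 rad/s); the robot touches nothing.
It fails at once if the burrs are forced together with more than 700 N (about 0.8 N m on the ring) (contact force between upper_burr and cone_burr above 700 N).
It fails at once if the mug is moved by more than 20 mm (distance of mug from where it was at the start of the episode above 0.02 m).
It fails at once if the tape roll is moved by more than 20 mm (distance of tape from where it was at the start of the episode above 0.02 m).
It fails at once if the petri dish is moved by more than 20 mm (distance of dish from where it was at the start of the episode above 0.02 m).
It also fails if it takes over 64 s, if anything falls off the work surface, if the arm or the gripper's body presses on something with over 40 N, if the wrist force passes 120 N, or if a joint passes its speed limit or range.

## Working session

There is one attempt and no reset: what is moved stays moved. The work goes in short steps, Python scripts to look and compute and a tool call to move; the robot and the scene stay as the last step left them, time stands still between calls to the robot, and variables do not carry over. Pictures are saved under pics/ and viewed, about 8 in all and at most 12, crops included, and the job is handed in when it is done.

Besides the shell and the picture viewer there is one more tool, called as a command line: name --argument value ..., lists and objects as JSON in quotes. arm_command: Moves the arm, as the interface text tells. Shifts and turns lie within -1 to 1; 1 stands for 0.3 m of shift or 90 degrees of turn. Its arguments: {"type":"object","properties":{"commands":{"type":"array"},"hand":{"type":"number"},"grip_force":{"type":"number"}},"required":["commands"]}

```bash
ls; mkdir -p pics
cat > h.py <<'E'
import numpy as np, cv2
from bench import robot
def ray(name,u,v,T=None):
    c=robot.calibration(name); f=240/np.tan(np.radians(c["fov_y"])/2)
    d=np.array([(u-c["cx"])/f,(v-c["cy"])/f]); s=d.copy()
    for _ in range(20): s=d/(1+c["k1"]*(s@s))
    return np.array([s[0],s[1],1.])
def pose(name,T=None):
    c=robot.calibration(name)
    if name=="wrist":
        M=T@np.array(c["tool_from_camera"]); return M[:3,:3],M[:3,3]
    return np.array(c["rotation"]).reshape(3,3),np.array(c["xyz"])
def tcpT(s):
    from scipy.spatial.transform import Rotation as R
    T=np.eye(4); r=np.array(s["tcp_rot"])
    T[:3,:3]=r if r.shape==(3,3) else R.from_euler("xyz",r).as_matrix()
    T[:3,3]=s["tool_pos"]; return T
def onplane(name,u,v,z,T=None):
    R,p=pose(name,T); d=R@ray(name,u,v); return p+d*(z-p[2])/d[2]
def atdepth(name,u,v,dep,T=None):
    R,p=pose(name,T); return p+R@ray(name,u,v)*dep
E
python3 - <<'E'
from h import *
s=robot.observe(); print(s)
for n in ("side","top"):
    im,d=robot.get_image(n); cv2.imwrite(f"pics/{n}0.png",im[:,:,::-1]); np.save(f"{n}0.npy",d); print(robot.calibration(n))
print(robot.calibration("wrist"))
E
```

```text
pics
{'time_s': 0.0, 'joints': array([ 1.30652475,  0.41795876, -0.010299  ,  1.61419191,  0.00471504,
        1.11068173, -0.05302962]), 'dq': array([-0.00012328,  0.00067723, -0.00092713,  0.00038978, -0.00062381,
       -0.00209173,  0.00055737]), 'joint_torque': array([ 8.10618822e-04, -8.51254678e+01,  6.39092177e-01, -4.25984681e+01,
       -4.88377875e-02,  1.86638109e-02,  1.70390899e-04]), 'tool_pos': array([ 0.13797937, -0.60918705,  0.20482735]), 'tcp_rot': array([-3.14038086e+00,  1.06258420e-04,  2.22753369e-01]), 'contact_force': array([-0.0906892 ,  0.53670082, -0.01774363]), 'ft_torque': array([-0.04710913,  0.03159513,  0.0176485 ]), 'gripper_width': 0.9964602191415777}
{'fov_y': 55.24404818824437, 'cx': 325.61462243631735, 'cy': 244.30796445063086, 'k1': 0.0390584553615006, 'xyz': array([ 0.37386609, -1.14213262,  0.63950177]), 'rotation': array([-2.04006879, -0.02508425, -0.14489593])}
{'fov_y': 45.98799502122956, 'cx': 324.58655158986187, 'cy': 237.66909055743253, 'k1': 0.04264333189990417, 'xyz': array([ 0.23324215, -0.17041021,  1.11583382]), 'rotation': array([-2.8163688 , -0.00732703, -1.91439201])}
{'fov_y': 65.2375890027912, 'cx': 324.77316877579426, 'cy': 236.94080916536046, 'k1': -0.04608153480057819, 'tool_from_camera': array([[-8.42850319e-04, -9.73819584e-01, -2.27320713e-01,
         6.52871880e-02],
       [ 9.99999595e-01, -7.49042364e-04, -4.98933215e-04,
         6.40323599e-04],
       [ 3.15598092e-04, -2.27321041e-01,  9.73819821e-01,
        -1.78717445e-01],
       [ 0.00000000e+00,  0.00000000e+00,  0.00000000e+00,
         1.00000000e+00]])}
```

View pics/top0.png

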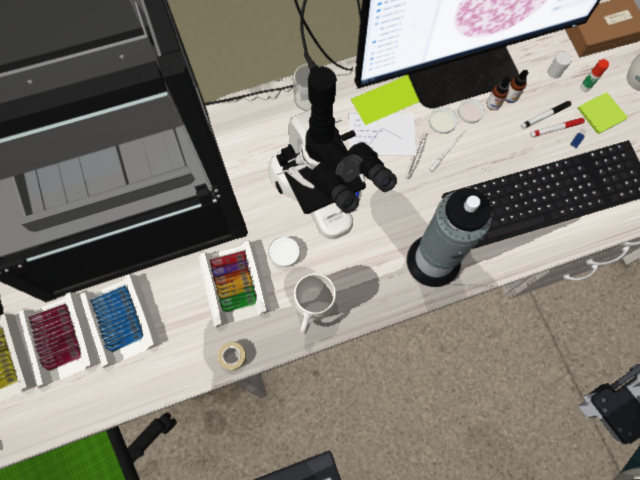

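View pics/side0.png

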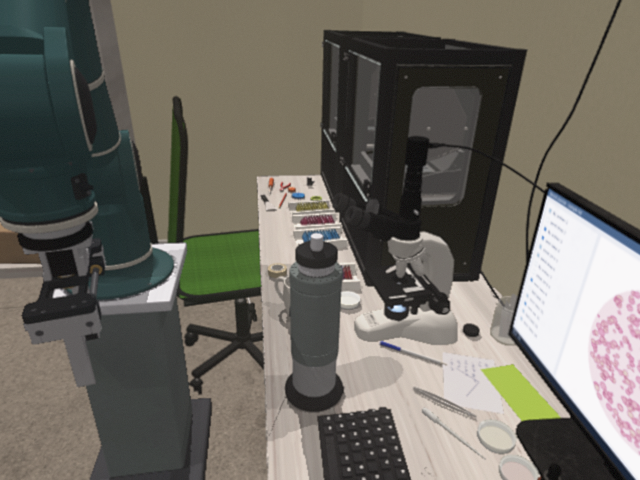

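Top view: knob (472,203), grinder base (434,259), mug (314,295), tape (231,355), dish (285,251). Side view: knob (317,243). Microscope is behind the mug.

```bash
python3 - <<'E'
t=open('h.py').read().replace('return np.array(c["rotation"]).reshape(3,3),','from scipy.spatial.transform import Rotation as R\n    return R.from_euler("xyz",c["rotation"]).as_matrix(),')
open('h.py','w').write(t)
E
python3 - <<'E'
from h import *
im=cv2.imread("pics/top0.png"); si=cv2.imread("pics/side0.png"); dt=np.load("top0.npy"); ds=np.load("side0.npy")
def blob(im,x0,y0,x1,y1,thr):
    m=(im[y0:y1,x0:x1].min(2)>thr).astype(np.uint8); n,l,st,c=cv2.connectedComponentsWithStats(m); i=1+np.argmax(st[1:,4]); return st[i]+np.array([x0,y0,0,0,0]),c[i]+[x0,y0]
a,ca=blob(im,455,190,488,216,150); b,cb=blob(si,305,230,330,256,140); print(a,ca,b,cb)
pt=atdepth("top",*ca,dt[int(ca[1]),int(ca[0])]); ps=atdepth("side",*cb,ds[int(cb[1]),int(cb[0])]); print("depth pts",pt,ps)
# triangulate
R1,p1=pose("top");R2,p2=pose("side");d1=R1@ray("top",*ca);d2=R2@ray("side",*cb)
k=np.linalg.lstsq(np.c_[d1,-d2],p2-p1,rcond=None)[0]; print("tri",p1+d1*k[0],p2+d2*k[1])
for n,u,v,z in (("base",434,259,.01),("mug",314,295,.086),("tape",231,355,.019),("dish",285,251,.015),("mug",314,300,.0)): print(n,onplane("top",u,v,z))
# cap, grinder pts from depth clouds
for n,d in(("top",dt),("side",ds)):
    P=np.array([atdepth(n,u,v,d[v,u]) for v in range(180,420,1) for u in range(280 if n=="side" else 400,350 if n=="side" else 500,1) if d[v,u]>0])
    P=P[np.linalg.norm(P[:,:2]-pt[:2],axis=1)<.06]; 
    for z0 in np.arange(.2,.34,.01):
        Q=P[(P[:,2]>z0)&(P[:,2]<z0+.01)]
        if len(Q)>3: print(n,round(z0,2),len(Q),Q.min(0).round(3)[:2],Q.max(0).round(3)[:2])
E
```

```text
[465 196  15  16 173] [471.66473988 202.88439306] [311 233  12   6  60] [316.35       235.56666667]
depth pts [ 0.46037898 -0.49303919  0.32484299] [ 0.46140241 -0.49569706  0.32396254]
tri [ 0.46094898 -0.49384883  0.32285798] [ 0.46165306 -0.49384604  0.32305902]
base [ 0.46385679 -0.49827389  0.01      ]
mug [ 0.45845548 -0.23812187  0.086     ]
tape [ 0.41630421 -0.05506033  0.019     ]
dish [ 0.58003121 -0.21743345  0.015     ]
mug [ 0.46761246 -0.24039035  0.        ]Traceback (most recent call last):
  File "<stdin>", line 13, in <module>
  File "h.py", line 22, in atdepth
    R,p=pose(name,T); return p+R@ray(name,u,v)*dep
                                 ~~~^^^^^^^^^^
  File "h.py", line 4, in ray
    c=robot.calibration(name); f=240/np.tan(np.radians(c["fov_y"])/2)
ValueError: time passes only in moves, steps and waits
```

arm_command --commands '[{"dz": -0.08,"wz": -0.107},{"dz": -0.08,"wz": -0.107},{"dz": -0.08,"wz": -0.107},{"dz": -0.08,"wz": -0.107},{"dz": -0.08,"wz": -0.107},{"dz": -0.08,"wz": -0.107},{"dz": -0.08,"wz": -0.107},{"dz": -0.08,"wz": -0.107},{"dx": 0.048,"dy": 0.135},{"dx": 0.048,"dy": 0.135},{"dx": 0.048,"dy": 0.135},{"dx": 0.048,"dy": 0.135},{"dx": 0.048,"dy": 0.135},{"dx": 0.048,"dy": 0.135},{"dx": 0.048,"dy": 0.135},{"dx": 0.048,"dy": 0.135},{},{}]' --hand 1 --grip_force 15

```text
invalid input at $.commands[0]: expected keys dx, dy, dz, wx, wy, wz
```

Run:
```python
from h import *
s=robot.observe(); T=tcpT(s); print(s["time_s"],s["tool_pos"],s["tcp_rot"],s["joints"],s["contact_force"])
im,d=robot.get_image("wrist"); im=np.ascontiguousarray(im[:,:,::-1]); cv2.imwrite("pics/w1.png",im); np.save("w1.npy",d)
for x,y in ((395,180),(345,200),(345,165)):
    print(atdepth("top",x,y,np.load("top0.npy")[y,x]))
g=cv2.cvtColor(im,cv2.COLOR_BGR2GRAY); m=(d>0)&(d<.32)
print(d[d>0].min())
ys,xs=np.where(m)
c=robot.calibration("wrist"); f=240/np.tan(np.radians(c["fov_y"])/2)
R,p=pose("wrist",T)
D=np.c_[(xs-c["cx"])/f,(ys-c["cy"])/f]; S=D.copy()
for _ in range(20): S=D/(1+c["k1"]*(S**2).sum(1,keepdims=True))
P=p+(np.c_[S,np.ones(len(S))]*d[ys,xs][:,None])@R.T
for lo,hi in((.318,.335),(.295,.308),(.26,.27)):
    q=(P[:,2]>lo)&(P[:,2]<hi)&(np.hypot(P[:,0]-.461,P[:,1]+.494)<.055)
    if q.sum()>5:
        (cx,cy),r=cv2.minEnclosingCircle(P[q][:,:2].astype(np.float32)); print(lo,q.sum(),(cx,cy),r,np.median(P[q][:,2]),"px",xs[q].mean(),ys[q].mean())
```

```text
0.1 [ 0.1380311  -0.60921821  0.20488537] [-3.14046038e+00  8.66267222e-05  2.22843621e-01] [ 1.30647844  0.41793472 -0.01031484  1.61408941  0.00470454  1.11072788
 -0.05299505] [ 0.38269941 -0.8568782   0.16964414]
[ 0.53850114 -0.40188459  0.31300264]
[ 0.5286635  -0.31500577  0.32475485]
[ 0.59038054 -0.33858668  0.30870921]
0.050000574
```

View pics/w1.png

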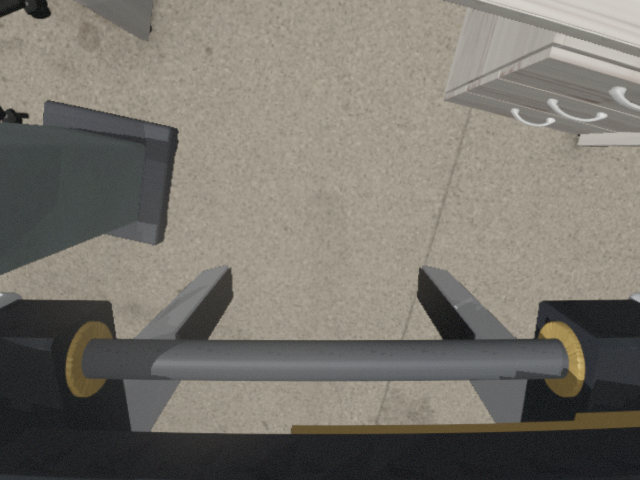

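All keys are needed per row; wrist view shows the open fingers above the floor. The eyepieces hang near (0.53,-0.32..-0.40,0.31), so I check the free space for the placing.

```bash
cat >> h.py <<'E'
def cloud(name,d,T=None,step=1):
    ys,xs=np.mgrid[0:480:step,0:640:step]; ys=ys.ravel();xs=xs.ravel(); k=d[ys,xs]>0; xs=xs[k];ys=ys[k]
    c=robot.calibration(name); f=240/np.tan(np.radians(c["fov_y"])/2); R,p=pose(name,T)
    D=np.c_[(xs-c["cx"])/f,(ys-c["cy"])/f]; S=D.copy()
    for _ in range(20): S=D/(1+c["k1"]*(S**2).sum(1,keepdims=True))
    return p+(np.c_[S,np.ones(len(S))]*d[ys,xs][:,None])@R.T, xs, ys
E
python3 - <<'E'
from h import *
P=np.r_[cloud("top",np.load("top0.npy"))[0],cloud("side",np.load("side0.npy"))[0]]
P=P[(P[:,0]>.37)&(P[:,0]<.66)&(P[:,1]>-.75)&(P[:,1]<-.1)]
print("max z per 2cm cell (cm); rows x, cols y from -.74 to -.12")
xs=np.arange(.37,.64,.02); ysr=np.arange(-.74,-.12,.02)
print("     "+" ".join(f"{int(round(-100*(y+.01))):3d}" for y in ysr))
for x in xs:
    r=[]
    for y in ysr:
        q=P[(P[:,0]>=x)&(P[:,0]<x+.02)&(P[:,1]>=y)&(P[:,1]<y+.02),2]
        r.append("  ." if len(q)==0 else f"{int(round(100*q.max())):3d}")
    print(f"{x+.01:.2f} "+" ".join(r))
E
```

```text
max z per 2cm cell (cm); rows x, cols y from -.74 to -.12
      73  71  69  67  65  63  61  59  57  55  53  51  49  47  45  43  41  39  37  35  33  31  29  27  25  23  21  19  17  15  13
0.38   1   0   1   0   1   0   0   1   1   1   1   1   1   1   1   1   1   0   1   1   0   1   1   1   1   0   1   1   1   1   1
0.40   1   1   1   1   1   1   0   0   1   1   1   2   2   1   0   0   1   0   0   1   1   1   1   0   1   1   8   7   1   1   1
0.42   1   1   0   1   0   1   1   1   0   1  27  30  30  27   2   1   1   1   1   1   0   1   1   9   9   9   9   8   0   0   1
0.44   1   1   0   1   1   1   1   0   1  26  30  31  31  30  27   1   1   1   1   1   1   1   1   9   9   9   9   1   1   1   1
0.46   2   2   2   2   2   2   2   2   2  27  30  33  33  30  27   1   1   1   1   1   1   1   1   9   1   1   9   6   1   1   1
0.48   3   2   2   2   2   2   2   2   2  26  30  32  33  30  27   1   0   1   1   1   1   1   0   9   2   3   9   1   1   3   2
0.50   2   2   2   2   3   2   2   2   2   1  27  30  30  30   2   1   1   1   1   1   0   1   1   9   9   9   9   1   1   3   2
0.52   2  
[... 192 characters left out ...]
 33  33   1  33  33   0   1   1   0   0   1   0   3   3
0.56   3   3   3   3   3   2   2   2   2   0   1   1   1   0   0   1  32  33  32   1  32  32  31   1   2   2   2   2   1   3   3
0.58   3   3   3   3   3   3   2   2   2   0   1   0   1   1   0   0  30  31  31  31  32  31  31   1   2   2   2   2   1   3   3
0.60   1   1   1   1   1   0   0   1   1   1   1   1   1   1   1   1  29  31  32  32  32  30  30  13   2   2   2   2   1   3   3
0.62   0   1   1   1   1   1   1   0   1   1   0   1   1   1   1   1  13  30  30  31  30  30  29  13   1   1   2   0   1   3  28
0.64   0   1   1   1   0   1   1   1   1   1   1   1   1   0   0   1   1  13  24  30  43  28  24  13   1   0   1   1  57  58  58
```

arm_command --commands '[{"dx": 0,"dy": 0,"dz": -0.045,"wx": 0,"wy": 0,"wz": -0.109},{"dx": 0,"dy": 0,"dz": -0.045,"wx": 0,"wy": 0,"wz": -0.109},{"dx": 0,"dy": 0,"dz": -0.045,"wx": 0,"wy": 0,"wz": -0.109},{"dx": 0,"dy": 0,"dz": -0.045,"wx": 0,"wy": 0,"wz": -0.109},{"dx": 0,"dy": 0,"dz": -0.045,"wx": 0,"wy": 0,"wz": -0.109},{"dx": 0,"dy": 0,"dz": -0.045,"wx": 0,"wy": 0,"wz": -0.109},{"dx": 0,"dy": 0,"dz": -0.045,"wx": 0,"wy": 0,"wz": -0.109},{"dx": 0,"dy": 0,"dz": -0.045,"wx": 0,"wy": 0,"wz": -0.109},{"dx": 0,"dy": 0,"dz": -0.045,"wx": 0,"wy": 0,"wz": -0.109},{"dx": 0,"dy": 0,"dz": -0.045,"wx": 0,"wy": 0,"wz": -0.109},{"dx": 0,"dy": 0,"dz": -0.045,"wx": 0,"wy": 0,"wz": -0.109},{"dx": 0,"dy": 0,"dz": -0.045,"wx": 0,"wy": 0,"wz": -0.109},{"dx": 0,"dy": 0,"dz": -0.045,"wx": 0,"wy": 0,"wz": -0.109},{"dx": 0,"dy": 0,"dz": -0.045,"wx": 0,"wy": 0,"wz": -0.109},{"dx": 0,"dy": 0,"dz": -0.045,"wx": 0,"wy": 0,"wz": -0.109},{"dx": 0,"dy": 0,"dz": 0,"wx": 0,"wy": 0,"wz": 0}]' --hand 1 --grip_force 15

```text
time_s: 2.15
tool_pos: [0.1381, -0.6098, 0.4084]
tcp_rot: [-3.141, 0.001, 2.79]
contact_force: [1.1, -0.9, -0.3]
gripper_width: 1.0
```

arm_command --commands '[{"dx": -0.11,"dy": 0.091,"dz": 0,"wx": 0,"wy": 0,"wz": 0},{"dx": -0.11,"dy": 0.091,"dz": 0,"wx": 0,"wy": 0,"wz": 0},{"dx": -0.11,"dy": 0.091,"dz": 0,"wx": 0,"wy": 0,"wz": 0},{"dx": -0.11,"dy": 0.091,"dz": 0,"wx": 0,"wy": 0,"wz": 0},{"dx": -0.11,"dy": 0.091,"dz": 0,"wx": 0,"wy": 0,"wz": 0},{"dx": -0.11,"dy": 0.091,"dz": 0,"wx": 0,"wy": 0,"wz": 0},{"dx": -0.11,"dy": 0.091,"dz": 0,"wx": 0,"wy": 0,"wz": 0},{"dx": -0.11,"dy": 0.091,"dz": 0,"wx": 0,"wy": 0,"wz": 0},{"dx": 0,"dy": 0,"dz": 0,"wx": 0,"wy": 0,"wz": 0},{"dx": 0,"dy": 0,"dz": 0,"wx": 0,"wy": 0,"wz": 0}]'

```text
time_s: 3.4
tool_pos: [0.4607, -0.4953, 0.4072]
tcp_rot: [3.142, -0.001, 2.788]
contact_force: [0.7, -0.3, 0.3]
gripper_width: 0.999
```

```bash
cat > look.py <<'E'
from h import *
import sys
s=robot.observe(); T=tcpT(s); print(s["time_s"],s["tool_pos"],s["tcp_rot"],s["joints"],s["contact_force"])
im,d=robot.get_image("wrist"); cv2.imwrite(f"pics/{sys.argv[1]}.png",im[:,:,::-1])
P,xs,ys=cloud("wrist",d,T)
for lo,hi in((.316,.335),(.292,.307),(.26,.27)):
    q=(P[:,2]>lo)&(P[:,2]<hi)&(np.hypot(P[:,0]-.461,P[:,1]+.494)<.055)
    if q.sum()>5:
        (cx,cy),r=cv2.minEnclosingCircle(P[q][:,:2].astype(np.float32)); print(lo,q.sum(),(cx,cy),r,np.median(P[q][:,2]),"px",xs[q].min(),xs[q].max(),ys[q].min(),ys[q].max())
E
python3 look.py w2
```

```text
3.4 [ 0.46070854 -0.49525953  0.40716769] [ 3.14150808e+00 -1.04858749e-03  2.78812064e+00] [ 1.11387893  0.47006331 -0.54997544  1.14419837  0.23923607  1.58918591
  1.8352242 ] [ 0.67910971 -0.30962048  0.33523862]
0.316 622 (0.4612661600112915, -0.4963533878326416) 0.010291095823049545 0.32428600703597665 px 311 337 229 256
0.292 5182 (0.46123412251472473, -0.4964570999145508) 0.03462600335478783 0.30059161314104565 px 281 367 192 277
0.26 1794 (0.4613959789276123, -0.4965113401412964) 0.044083401560783386 0.26426643218094675 px 275 373 178 257
```

View pics/w2.png

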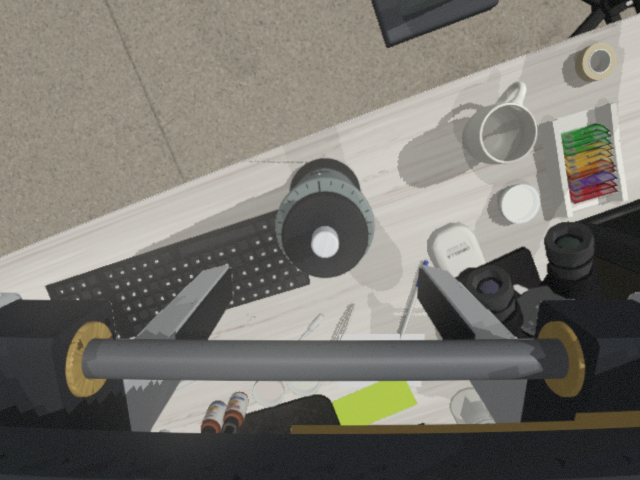

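Grinder axis is at (0.4613,-0.4964); knob top 0.324, cap top 0.3006, shoulder 0.264. Radii match the given sizes. In the picture the knob is at (325,241).

arm_command --commands '[{"dx": -0.003,"dy": -0.003,"dz": 0.085,"wx": 0,"wy": 0,"wz": 0},{"dx": 0,"dy": 0,"dz": 0.085,"wx": 0,"wy": 0,"wz": 0},{"dx": 0,"dy": 0,"dz": 0.085,"wx": 0,"wy": 0,"wz": 0},{"dx": 0,"dy": 0,"dz": 0.05,"wx": 0,"wy": 0,"wz": 0},{"dx": 0,"dy": 0,"dz": 0.035,"wx": 0,"wy": 0,"wz": 0},{"dx": 0,"dy": 0,"dz": 0,"wx": 0,"wy": 0,"wz": 0},{"dx": 0,"dy": 0,"dz": 0,"wx": 0,"wy": 0,"wz": 0}]'

```text
time_s: 4.32
tool_pos: [0.4618, -0.4964, 0.3068]
tcp_rot: [-3.141, 0.001, 2.791]
contact_force: [-0.2, 0.2, 0.6]
gripper_width: 1.001
```

arm_command --commands '[{"dx": 0,"dy": 0,"dz": 0,"wx": 0,"wy": 0,"wz": 0},{"dx": 0,"dy": 0,"dz": 0,"wx": 0,"wy": 0,"wz": 0},{"dx": 0,"dy": 0,"dz": 0,"wx": 0,"wy": 0,"wz": 0},{"dx": 0,"dy": 0,"dz": 0,"wx": 0,"wy": 0,"wz": 0},{"dx": 0,"dy": 0,"dz": 0,"wx": 0,"wy": 0,"wz": 0},{"dx": 0,"dy": 0,"dz": 0,"wx": 0,"wy": 0,"wz": 0},{"dx": 0,"dy": 0,"dz": 0,"wx": 0,"wy": 0,"wz": 0},{"dx": 0,"dy": 0,"dz": 0,"wx": 0,"wy": 0,"wz": 0}]' --hand -1 --grip_force 15

```text
time_s: 5.32
tool_pos: [0.4616, -0.4962, 0.3059]
tcp_rot: [3.142, -0.0, 2.791]
contact_force: [0.4, 0.3, -0.4]
gripper_width: 0.208
```

arm_command --commands '[{"dx": 0,"dy": 0,"dz": -0.02,"wx": 0,"wy": 0,"wz": 0},{"dx": 0,"dy": 0,"dz": -0.03,"wx": 0,"wy": 0,"wz": 0},{"dx": 0,"dy": 0,"dz": -0.05,"wx": 0,"wy": 0,"wz": 0},{"dx": 0,"dy": 0,"dz": -0.06,"wx": 0,"wy": 0,"wz": 0},{"dx": 0,"dy": 0,"dz": -0.06,"wx": 0,"wy": 0,"wz": 0},{"dx": 0,"dy": 0,"dz": -0.05,"wx": 0,"wy": 0,"wz": 0},{"dx": 0.036,"dy": 0.054,"dz": 0,"wx": 0,"wy": 0,"wz": 0},{"dx": 0.036,"dy": 0.054,"dz": 0,"wx": 0,"wy": 0,"wz": 0},{"dx": 0.036,"dy": 0.054,"dz": 0,"wx": 0,"wy": 0,"wz": 0},{"dx": 0.036,"dy": 0.054,"dz": 0,"wx": 0,"wy": 0,"wz": 0},{"dx": 0.036,"dy": 0.054,"dz": 0,"wx": 0,"wy": 0,"wz": 0},{"dx": 0.036,"dy": 0.054,"dz": 0,"wx": 0,"wy": 0,"wz": 0},{"dx": 0.036,"dy": 0.054,"dz": 0,"wx": 0,"wy": 0,"wz": 0},{"dx": 0.036,"dy": 0.054,"dz": 0,"wx": 0,"wy": 0,"wz": 0},{"dx": 0,"dy": 0,"dz": 0,"wx": 0,"wy": 0,"wz": 0}]'

```text
time_s: 7.2
tool_pos: [0.4251, -0.3437, 0.3878]
tcp_rot: [-3.141, 0.001, 2.792]
contact_force: [-0.9, -0.1, -0.5]
gripper_width: 0.208
```

Run:
```python
from h import *
s=robot.observe(); print(s["joints"],s["tool_pos"],s["contact_force"],s["gripper_width"])
im,d=robot.get_image("side"); cv2.imwrite("pics/s1.png",im[:,:,::-1])
```

```text
[ 1.14141769  0.20184325 -0.61602893  1.52866162  0.11766024  1.44746925
  1.74217895] [ 0.42506437 -0.3436727   0.38776651] [-0.92743432 -0.087269   -0.51924326] 0.20756414514062652
```

View pics/s1.png

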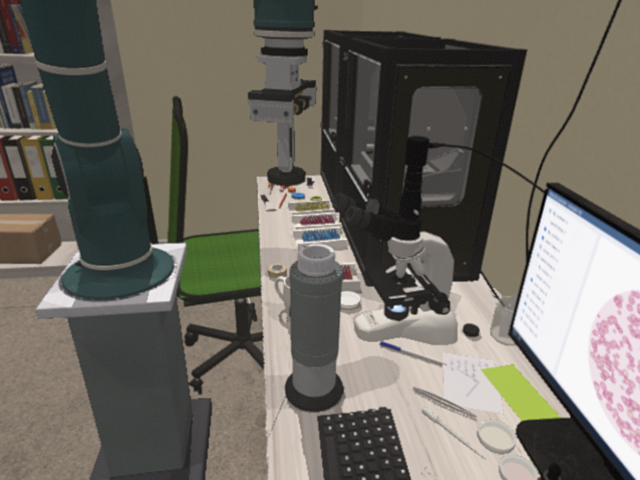

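The side view shows the cover held level at (287,177), the ring bared at (318,257), and room beside the microscope.

arm_command --commands '[{"dx": 0,"dy": 0,"dz": 0.06,"wx": 0,"wy": 0,"wz": 0},{"dx": 0,"dy": 0,"dz": 0.1,"wx": 0,"wy": 0,"wz": 0},{"dx": 0,"dy": 0,"dz": 0.1,"wx": 0,"wy": 0,"wz": 0},{"dx": 0,"dy": 0,"dz": 0.1,"wx": 0,"wy": 0,"wz": 0},{"dx": 0,"dy": 0,"dz": 0.1,"wx": 0,"wy": 0,"wz": 0},{"dx": 0,"dy": 0,"dz": 0.1,"wx": 0,"wy": 0,"wz": 0},{"dx": 0,"dy": 0,"dz": 0.1,"wx": 0,"wy": 0,"wz": 0},{"dx": 0,"dy": 0,"dz": 0.1,"wx": 0,"wy": 0,"wz": 0},{"dx": 0,"dy": 0,"dz": 0.1,"wx": 0,"wy": 0,"wz": 0},{"dx": 0,"dy": 0,"dz": 0.1,"wx": 0,"wy": 0,"wz": 0},{"dx": 0,"dy": 0,"dz": 0.1,"wx": 0,"wy": 0,"wz": 0},{"dx": 0,"dy": 0,"dz": 0.08,"wx": 0,"wy": 0,"wz": 0},{"dx": 0,"dy": 0,"dz": 0.04,"wx": 0,"wy": 0,"wz": 0},{"dx": 0,"dy": 0,"dz": 0,"wx": 0,"wy": 0,"wz": 0},{"dx": 0,"dy": 0,"dz": 0,"wx": 0,"wy": 0,"wz": 0}]'

```text
time_s: 9.12
tool_pos: [0.4253, -0.3451, 0.0336]
tcp_rot: [-3.141, 0.001, 2.791]
contact_force: [-0.5, -0.6, -1.0]
gripper_width: 0.207
```

Down 11 mm more, gently.

arm_command --commands '[{"dx": 0,"dy": 0,"dz": 0.012,"wx": 0,"wy": 0,"wz": 0},{"dx": 0,"dy": 0,"dz": 0.012,"wx": 0,"wy": 0,"wz": 0},{"dx": 0,"dy": 0,"dz": 0.008,"wx": 0,"wy": 0,"wz": 0},{"dx": 0,"dy": 0,"dz": 0.004,"wx": 0,"wy": 0,"wz": 0},{"dx": 0,"dy": 0,"dz": 0.002,"wx": 0,"wy": 0,"wz": 0},{"dx": 0,"dy": 0,"dz": 0,"wx": 0,"wy": 0,"wz": 0},{"dx": 0,"dy": 0,"dz": 0,"wx": 0,"wy": 0,"wz": 0}]'

```text
time_s: 10.0
tool_pos: [0.4249, -0.3448, 0.0219]
tcp_rot: [-3.141, -0.0, 2.791]
contact_force: [-3.5, 2.5, 6.8]
gripper_width: 0.209
```

arm_command --commands '[{"dx": 0,"dy": 0,"dz": 0,"wx": 0,"wy": 0,"wz": 0},{"dx": 0,"dy": 0,"dz": 0,"wx": 0,"wy": 0,"wz": 0},{"dx": 0,"dy": 0,"dz": 0,"wx": 0,"wy": 0,"wz": 0},{"dx": 0,"dy": 0,"dz": 0,"wx": 0,"wy": 0,"wz": 0},{"dx": 0,"dy": 0,"dz": 0,"wx": 0,"wy": 0,"wz": 0},{"dx": 0,"dy": 0,"dz": 0,"wx": 0,"wy": 0,"wz": 0},{"dx": 0,"dy": 0,"dz": -0.02,"wx": 0,"wy": 0,"wz": 0},{"dx": 0,"dy": 0,"dz": -0.06,"wx": 0,"wy": 0,"wz": 0},{"dx": 0,"dy": 0,"dz": -0.1,"wx": 0,"wy": 0,"wz": 0},{"dx": 0,"dy": 0,"dz": -0.12,"wx": 0,"wy": 0,"wz": 0},{"dx": 0,"dy": 0,"dz": -0.12,"wx": 0,"wy": 0,"wz": 0},{"dx": 0,"dy": 0,"dz": 0,"wx": 0,"wy": 0,"wz": 0}]' --hand -0.15

```text
time_s: 11.5
tool_pos: [0.4261, -0.3457, 0.1512]
tcp_rot: [-3.139, 0.004, 2.791]
contact_force: [-0.4, -0.5, -0.2]
gripper_width: 0.426
```

Run:
```python
from h import *
s=robot.observe(); T=tcpT(s); print(s["contact_force"],s["joints"])
im,d=robot.get_image("wrist"); cv2.imwrite("pics/w3.png",im[:,:,::-1])
P,xs,ys=cloud("wrist",d,T)
r=np.hypot(P[:,0]-.425,P[:,1]+.345)<.05
for lo,hi in((.034,.05),(.012,.022)):
    q=r&(P[:,2]>lo)&(P[:,2]<hi); A=np.c_[P[q][:,:2],np.ones(q.sum())]
    print(q.sum(),cv2.minEnclosingCircle(P[q][:,:2].astype(np.float32)),np.median(P[q][:,2]),np.linalg.lstsq(A,P[q][:,2],rcond=None)[0])
```

```text
[-0.44222979 -0.51611682 -0.18689852] [ 1.09448241  0.39550664 -0.58031684  1.84730379  0.26062258  0.96953996
  1.62191435]
502 ((0.42414286732673645, -0.34538745880126953), 0.010062402114272118) 0.04035155015976463 [ 0.06789214 -0.02463105  0.00290329]
4368 ((0.4243023693561554, -0.34545812010765076), 0.03461282700300217) 0.01657455844157077 [ 0.0039699  -0.00034483  0.01472414]
```

arm_command --commands '[{"dx": 0,"dy": 0,"dz": -0.1,"wx": 0,"wy": 0,"wz": 0},{"dx": 0,"dy": 0,"dz": -0.12,"wx": 0,"wy": 0,"wz": 0},{"dx": 0,"dy": 0,"dz": -0.12,"wx": 0,"wy": 0,"wz": 0},{"dx": 0,"dy": 0,"dz": -0.12,"wx": 0,"wy": 0,"wz": 0},{"dx": 0,"dy": 0,"dz": -0.12,"wx": 0,"wy": 0,"wz": 0},{"dx": 0,"dy": 0,"dz": -0.12,"wx": 0,"wy": 0,"wz": 0},{"dx": -0.0354,"dy": -0.0539,"dz": 0,"wx": 0,"wy": 0,"wz": 0},{"dx": -0.0354,"dy": -0.0539,"dz": 0,"wx": 0,"wy": 0,"wz": 0},{"dx": -0.0354,"dy": -0.0539,"dz": 0,"wx": 0,"wy": 0,"wz": 0},{"dx": -0.0354,"dy": -0.0539,"dz": 0,"wx": 0,"wy": 0,"wz": 0},{"dx": -0.0354,"dy": -0.0539,"dz": 0,"wx": 0,"wy": 0,"wz": 0},{"dx": -0.0354,"dy": -0.0539,"dz": 0,"wx": 0,"wy": 0,"wz": 0},{"dx": -0.0354,"dy": -0.0539,"dz": 0,"wx": 0,"wy": 0,"wz": 0},{"dx": -0.0354,"dy": -0.0539,"dz": 0,"wx": 0,"wy": 0,"wz": 0},{"dx": 0,"dy": 0,"dz": 0,"wx": 0,"wy": 0,"wz": 0},{"dx": 0,"dy": 0,"dz": 0,"wx": 0,"wy": 0,"wz": 0}]' --hand 0.9

```text
time_s: 13.55
tool_pos: [0.4603, -0.495, 0.3566]
tcp_rot: [3.141, -0.001, 2.792]
contact_force: [0.7, 0.5, -0.1]
gripper_width: 0.957
```

```bash
python3 look.py w4
python3 - <<'E'
import cv2
im=cv2.imread("pics/w4.png"); cv2.imwrite("pics/w4c.png",cv2.resize(im[140:360,180:480],None,fx=2.5,fy=2.5))
E
```

```text
13.55 [ 0.460301   -0.49496015  0.35662948] [ 3.14071698e+00 -1.14159647e-03  2.79157826e+00] [ 1.13365351  0.48009371 -0.55888051  1.24286439  0.24777116  1.48697202
  1.82648237] [ 0.72988864  0.52857039 -0.09183991]
0.292 2727 (0.461239755153656, -0.49649202823638916) 0.030453791841864586 0.2952765147380421 px 279 368 207 293
0.26 4903 (0.46119943261146545, -0.49644970893859863) 0.04398661106824875 0.2643978555904578 px 266 382 182 295
```

View pics/w4c.png

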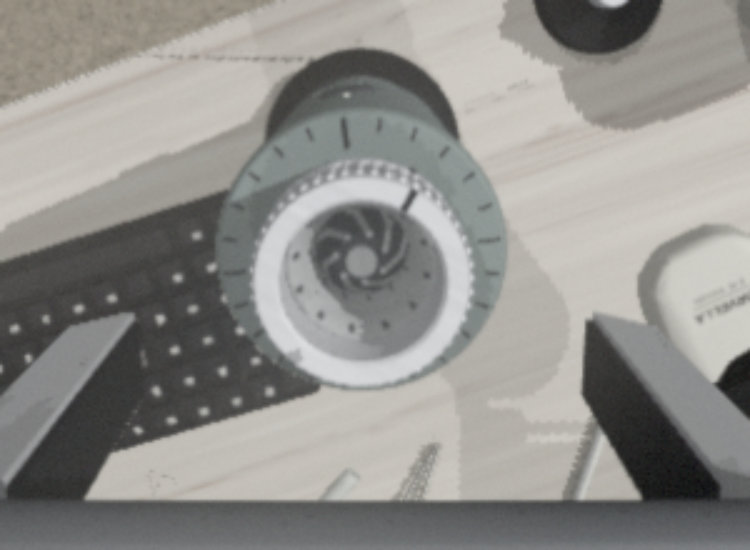

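Ring axis confirmed at (0.4612,-0.4965), top 0.2953; the mark line is at about full-picture pixel (345,220). Going down around the ring and gripping it.

arm_command --commands '[{"dx": -0.0047,"dy": -0.0037,"dz": 0,"wx": 0,"wy": 0,"wz": 0},{"dx": 0,"dy": 0,"dz": 0.08,"wx": 0,"wy": 0,"wz": 0},{"dx": 0,"dy": 0,"dz": 0.08,"wx": 0,"wy": 0,"wz": 0},{"dx": 0,"dy": 0,"dz": 0.07,"wx": 0,"wy": 0,"wz": 0},{"dx": 0,"dy": 0,"dz": 0.04,"wx": 0,"wy": 0,"wz": 0},{"dx": 0,"dy": 0,"dz": 0.015,"wx": 0,"wy": 0,"wz": 0},{"dx": 0,"dy": 0,"dz": 0,"wx": 0,"wy": 0,"wz": 0},{"dx": 0,"dy": 0,"dz": 0,"wx": 0,"wy": 0,"wz": 0}]'

```text
time_s: 14.6
tool_pos: [0.4615, -0.4972, 0.2728]
tcp_rot: [-3.141, 0.001, 2.791]
contact_force: [0.6, 0.5, 0.4]
gripper_width: 0.951
```

```bash
cat > feel.py <<'E'
from h import *
import sys
A=[];F=[];im=None
for i in range(5):
    s=robot.observe(); A.append(s["ft_torque"]); F.append(s["contact_force"])
    if i<4: im,_=robot.get_image("wrist")
A=np.array(A)
print(round(s["time_s"],2),"tcp",s["tool_pos"].round(4),"yaw",round(s["tcp_rot"][2],3),"F",np.mean(F,0).round(2),"M",A.mean(0).round(3),"Mz",A[:,2].round(3),"tau7",round(s["joint_torque"][6],3),"j7",round(s["joints"][6],3),"w",round(s["gripper_width"],3))
if len(sys.argv)>1: cv2.imwrite(f"pics/{sys.argv[1]}.png",im[:,:,::-1])
E
python3 feel.py
```

```text
14.8 tcp [ 0.4613 -0.4971  0.2724] yaw 2.791 F [-0.02  0.29  0.11] M [ 0.036 -0.161  0.005] Mz [ 0.041 -0.032  0.001  0.032 -0.02 ] tau7 0.001 j7 1.805 w 0.951
```

arm_command --commands '[{"dx": 0,"dy": 0,"dz": 0,"wx": 0,"wy": 0,"wz": 0},{"dx": 0,"dy": 0,"dz": 0,"wx": 0,"wy": 0,"wz": 0},{"dx": 0,"dy": 0,"dz": 0,"wx": 0,"wy": 0,"wz": 0},{"dx": 0,"dy": 0,"dz": 0,"wx": 0,"wy": 0,"wz": 0},{"dx": 0,"dy": 0,"dz": 0,"wx": 0,"wy": 0,"wz": 0},{"dx": 0,"dy": 0,"dz": 0,"wx": 0,"wy": 0,"wz": 0}]' --hand -1 --grip_force 20

```text
time_s: 15.55
tool_pos: [0.4618, -0.4959, 0.2719]
tcp_rot: [3.14, -0.0, 2.792]
contact_force: [0.4, 5.5, 0.8]
gripper_width: 0.64
```

```bash
python3 feel.py r0
```

```text
15.75 tcp [ 0.4618 -0.4959  0.272 ] yaw 2.792 F [0.37 5.53 1.  ] M [ 1.506 -0.395  0.005] Mz [ 0.006  0.026  0.026 -0.014 -0.016] tau7 -0.008 j7 1.805 w 0.637
```

Grip is on the 60 mm ring (width 59.9 mm). First half-click steps clockwise (+wz), recentring 1 mm.

arm_command --commands '[{"dx": 0.002,"dy": 0.004,"dz": 0,"wx": 0,"wy": 0,"wz": 0},{"dx": 0,"dy": 0,"dz": 0,"wx": 0,"wy": 0,"wz": 0.042},{"dx": 0,"dy": 0,"dz": 0,"wx": 0,"wy": 0,"wz": 0.042},{"dx": 0,"dy": 0,"dz": 0,"wx": 0,"wy": 0,"wz": 0}]'

```text
time_s: 16.25
tool_pos: [0.4618, -0.4959, 0.272]
tcp_rot: [3.141, 0.001, 2.658]
contact_force: [6.0, -2.9, -4.1]
gripper_width: 0.636
```

```bash
python3 feel.py
```

```text
16.45 tcp [ 0.4617 -0.4959  0.272 ] yaw 2.659 F [ 6.09 -2.65 -3.18] M [-0.155 -1.786 -0.132] Mz [-0.098 -0.183 -0.173 -0.092 -0.114] tau7 0.14 j7 1.682 w 0.633
```

arm_command --commands '[{"dx": 0,"dy": 0,"dz": 0,"wx": 0,"wy": 0,"wz": 0.042},{"dx": 0,"dy": 0,"dz": 0,"wx": 0,"wy": 0,"wz": 0.041},{"dx": 0,"dy": 0,"dz": 0,"wx": 0,"wy": 0,"wz": 0}]'

```text
time_s: 16.82
tool_pos: [0.4617, -0.4959, 0.272]
tcp_rot: [3.141, 0.001, 2.528]
contact_force: [5.5, -3.3, -3.6]
gripper_width: 0.635
```

```bash
python3 feel.py r1
```

```text
17.02 tcp [ 0.4618 -0.4959  0.272 ] yaw 2.529 F [ 5.75 -2.98 -3.61] M [-0.22  -1.755 -0.012] Mz [-0.024 -0.055  0.01  -0.011  0.017] tau7 0.025 j7 1.561 w 0.635
```

arm_command --commands '[{"dx": 0,"dy": 0,"dz": 0,"wx": 0,"wy": 0,"wz": 0.042},{"dx": 0,"dy": 0,"dz": 0,"wx": 0,"wy": 0,"wz": 0.041},{"dx": 0,"dy": 0,"dz": 0,"wx": 0,"wy": 0,"wz": 0}]'

```text
time_s: 17.4
tool_pos: [0.4617, -0.4959, 0.272]
tcp_rot: [3.141, 0.001, 2.397]
contact_force: [5.2, -2.9, -3.9]
gripper_width: 0.638
```

```bash
python3 feel.py
```

```text
17.6 tcp [ 0.4618 -0.4959  0.272 ] yaw 2.398 F [ 5.96 -2.96 -3.49] M [-0.301 -1.785 -0.139] Mz [-0.145 -0.177 -0.143 -0.112 -0.116] tau7 0.138 j7 1.44 w 0.64
```

arm_command --commands '[{"dx": 0,"dy": 0,"dz": 0,"wx": 0,"wy": 0,"wz": 0.042},{"dx": 0,"dy": 0,"dz": 0,"wx": 0,"wy": 0,"wz": 0.041},{"dx": 0,"dy": 0,"dz": 0,"wx": 0,"wy": 0,"wz": 0}]'

```text
time_s: 17.98
tool_pos: [0.4617, -0.4959, 0.2719]
tcp_rot: [3.141, 0.001, 2.267]
contact_force: [5.9, -3.1, -3.6]
gripper_width: 0.636
```

```bash
python3 feel.py
```

```text
18.18 tcp [ 0.4618 -0.4959  0.272 ] yaw 2.268 F [ 5.63 -3.02 -3.4 ] M [-0.326 -1.73  -0.04 ] Mz [-0.023 -0.019 -0.059 -0.032 -0.068] tau7 0.023 j7 1.319 w 0.636
```

arm_command --commands '[{"dx": 0,"dy": 0,"dz": 0,"wx": 0,"wy": 0,"wz": 0.042},{"dx": 0,"dy": 0,"dz": 0,"wx": 0,"wy": 0,"wz": 0.041},{"dx": 0,"dy": 0,"dz": 0,"wx": 0,"wy": 0,"wz": 0}]'

```text
time_s: 18.55
tool_pos: [0.4618, -0.4959, 0.272]
tcp_rot: [3.141, 0.001, 2.137]
contact_force: [5.2, -2.4, -4.0]
gripper_width: 0.636
```

```bash
python3 feel.py
```

```text
18.75 tcp [ 0.4618 -0.4959  0.272 ] yaw 2.138 F [ 5.37 -2.85 -3.75] M [-0.386 -1.767 -0.118] Mz [-0.102 -0.069 -0.147 -0.132 -0.141] tau7 0.137 j7 1.197 w 0.637
```

arm_command --commands '[{"dx": 0,"dy": 0,"dz": 0,"wx": 0,"wy": 0,"wz": 0.042},{"dx": 0,"dy": 0,"dz": 0,"wx": 0,"wy": 0,"wz": 0.041},{"dx": 0,"dy": 0,"dz": 0,"wx": 0,"wy": 0,"wz": 0}]'

```text
time_s: 19.12
tool_pos: [0.4617, -0.4959, 0.272]
tcp_rot: [3.141, 0.001, 2.006]
contact_force: [5.4, -2.6, -3.5]
gripper_width: 0.636
```

```bash
python3 feel.py
```

```text
19.32 tcp [ 0.4617 -0.4959  0.272 ] yaw 2.007 F [ 5.2  -2.44 -3.86] M [-0.455 -1.735 -0.013] Mz [ 0.019 -0.032  0.031 -0.027 -0.054] tau7 0.022 j7 1.076 w 0.637
```

arm_command --commands '[{"dx": 0,"dy": 0,"dz": 0,"wx": 0,"wy": 0,"wz": 0.042},{"dx": 0,"dy": 0,"dz": 0,"wx": 0,"wy": 0,"wz": 0.041},{"dx": 0,"dy": 0,"dz": 0,"wx": 0,"wy": 0,"wz": 0}]'

```text
time_s: 19.7
tool_pos: [0.4617, -0.4959, 0.272]
tcp_rot: [3.141, 0.001, 1.876]
contact_force: [4.9, -2.5, -2.5]
gripper_width: 0.636
```

```bash
python3 feel.py
```

```text
19.9 tcp [ 0.4618 -0.4959  0.272 ] yaw 1.877 F [ 5.53 -2.24 -3.33] M [-0.533 -1.727 -0.134] Mz [-0.128 -0.141 -0.107 -0.132 -0.16 ] tau7 0.136 j7 0.955 w 0.635
```

arm_command --commands '[{"dx": 0,"dy": 0,"dz": 0,"wx": 0,"wy": 0,"wz": 0.042},{"dx": 0,"dy": 0,"dz": 0,"wx": 0,"wy": 0,"wz": 0.041},{"dx": 0,"dy": 0,"dz": 0,"wx": 0,"wy": 0,"wz": 0}]'

```text
time_s: 20.27
tool_pos: [0.4618, -0.4959, 0.272]
tcp_rot: [3.141, 0.001, 1.746]
contact_force: [5.3, -3.2, -2.8]
gripper_width: 0.634
```

```bash
python3 feel.py
```

```text
20.48 tcp [ 0.4618 -0.4959  0.272 ] yaw 1.747 F [ 5.37 -2.38 -3.15] M [-0.533 -1.677 -0.014] Mz [ 0.009  0.03  -0.01  -0.041 -0.059] tau7 0.021 j7 0.833 w 0.634
```

arm_command --commands '[{"dx": 0,"dy": 0,"dz": 0,"wx": 0,"wy": 0,"wz": 0.042},{"dx": 0,"dy": 0,"dz": 0,"wx": 0,"wy": 0,"wz": 0.041},{"dx": 0,"dy": 0,"dz": 0,"wx": 0,"wy": 0,"wz": 0}]'

```text
time_s: 20.85
tool_pos: [0.4618, -0.4959, 0.272]
tcp_rot: [3.14, 0.001, 1.615]
contact_force: [5.8, -2.7, -4.0]
gripper_width: 0.639
```

```bash
python3 feel.py
```

```text
21.05 tcp [ 0.4617 -0.4959  0.272 ] yaw 1.616 F [ 5.53 -2.72 -3.53] M [-0.631 -1.654  0.103] Mz [0.115 0.082 0.087 0.13  0.101] tau7 -0.114 j7 0.712 w 0.636
```

arm_command --commands '[{"dx": 0,"dy": 0,"dz": 0,"wx": 0,"wy": 0,"wz": 0.042},{"dx": 0,"dy": 0,"dz": 0,"wx": 0,"wy": 0,"wz": 0.041},{"dx": 0,"dy": 0,"dz": 0,"wx": 0,"wy": 0,"wz": 0}]'

```text
time_s: 21.42
tool_pos: [0.4618, -0.4959, 0.272]
tcp_rot: [3.14, 0.001, 1.485]
contact_force: [5.0, -3.7, -3.7]
gripper_width: 0.638
```

```bash
python3 feel.py
```

```text
21.62 tcp [ 0.4617 -0.4959  0.272 ] yaw 1.486 F [ 5.01 -2.74 -3.58] M [-0.705 -1.562  0.509] Mz [0.458 0.498 0.537 0.471 0.58 ] tau7 -0.506 j7 0.59 w 0.637
```

Resistance to clockwise turning is +Mz: the last two steps carry 0.24 and then 0.53 N m above the free pattern (2.2 N m/rad), so the burrs touched at yaw ≈1.725, short of chipping. Backing off to yaw ≈2.79: 1.05 rad from the touch, and a notch.

arm_command --commands '[{"dx": 0,"dy": 0,"dz": 0,"wx": 0,"wy": 0,"wz": -0.083},{"dx": 0,"dy": 0,"dz": 0,"wx": 0,"wy": 0,"wz": -0.083},{"dx": 0,"dy": 0,"dz": 0,"wx": 0,"wy": 0,"wz": -0.083},{"dx": 0,"dy": 0,"dz": 0,"wx": 0,"wy": 0,"wz": -0.083},{"dx": 0,"dy": 0,"dz": 0,"wx": 0,"wy": 0,"wz": -0.083},{"dx": 0,"dy": 0,"dz": 0,"wx": 0,"wy": 0,"wz": -0.083},{"dx": 0,"dy": 0,"dz": 0,"wx": 0,"wy": 0,"wz": -0.083},{"dx": 0,"dy": 0,"dz": 0,"wx": 0,"wy": 0,"wz": -0.083},{"dx": 0,"dy": 0,"dz": 0,"wx": 0,"wy": 0,"wz": -0.083},{"dx": 0,"dy": 0,"dz": 0,"wx": 0,"wy": 0,"wz": -0.083},{"dx": 0,"dy": 0,"dz": 0,"wx": 0,"wy": 0,"wz": 0},{"dx": 0,"dy": 0,"dz": 0,"wx": 0,"wy": 0,"wz": 0},{"dx": 0,"dy": 0,"dz": 0,"wx": 0,"wy": 0,"wz": 0}]'

```text
time_s: 23.25
tool_pos: [0.4617, -0.4959, 0.272]
tcp_rot: [3.141, 0.001, 2.79]
contact_force: [7.2, -3.5, -2.8]
gripper_width: 0.635
```

```bash
python3 feel.py r2
python3 - <<'E'
import cv2,numpy as np
a,b=[cv2.imread(f"pics/{n}.png")[180:360,210:450] for n in("r0","r2")]
cv2.imwrite("pics/cmp.png",cv2.resize(np.hstack([a,b]),None,fx=1.6,fy=1.6))
E
```

```text
23.45 tcp [ 0.4618 -0.4959  0.272 ] yaw 2.79 F [ 5.96 -3.22 -3.21] M [-0.147 -1.709  0.041] Mz [0.07  0.026 0.049 0.037 0.024] tau7 -0.059 j7 1.803 w 0.638
```

View pics/cmp.png

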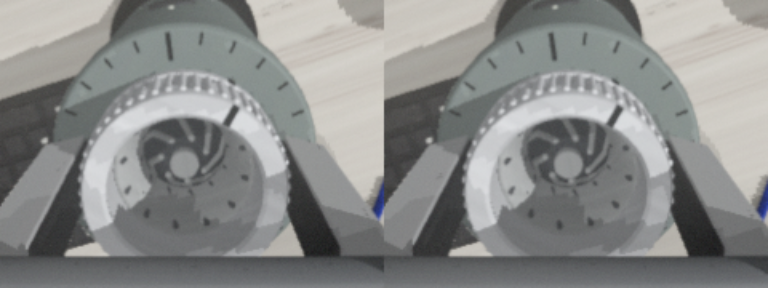

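The mark line (left ≈(231,116), right ≈(614-384=230,116)) stands where it did at the start, so the ring did not slip in the grip. Releasing and lifting.

arm_command --commands '[{"dx": 0,"dy": 0,"dz": 0,"wx": 0,"wy": 0,"wz": 0},{"dx": 0,"dy": 0,"dz": 0,"wx": 0,"wy": 0,"wz": 0},{"dx": 0,"dy": 0,"dz": 0,"wx": 0,"wy": 0,"wz": 0},{"dx": 0,"dy": 0,"dz": 0,"wx": 0,"wy": 0,"wz": 0},{"dx": 0,"dy": 0,"dz": 0,"wx": 0,"wy": 0,"wz": 0},{"dx": 0,"dy": 0,"dz": 0,"wx": 0,"wy": 0,"wz": 0},{"dx": 0,"dy": 0,"dz": -0.06,"wx": 0,"wy": 0,"wz": 0},{"dx": 0,"dy": 0,"dz": -0.08,"wx": 0,"wy": 0,"wz": 0},{"dx": 0,"dy": 0,"dz": -0.08,"wx": 0,"wy": 0,"wz": 0},{"dx": 0,"dy": 0,"dz": -0.06,"wx": 0,"wy": 0,"wz": 0},{"dx": 0,"dy": 0,"dz": 0,"wx": 0,"wy": 0,"wz": 0},{"dx": 0,"dy": 0,"dz": 0,"wx": 0,"wy": 0,"wz": 0}]' --hand 0.9

```text
time_s: 24.95
tool_pos: [0.4609, -0.4956, 0.3552]
tcp_rot: [3.141, -0.001, 2.789]
contact_force: [0.6, 0.1, 0.0]
gripper_width: 0.951
```

```bash
python3 look.py w5
python3 - <<'E'
import numpy as np,cv2
from h import *
s=robot.observe();T=tcpT(s)
# mark: dark pixels on the ring's top face plane z=.2955, radius 23.5..29 mm
for n,TT in(("w4",None),("w5",T)):
    if TT is None:
        TT=tcpT(dict(tool_pos=[0.460301,-0.49496015,0.35662948],tcp_rot=[3.14071698,-1.14159647e-03,2.79157826]))
    g=cv2.imread(f"pics/{n}.png",0); A=[]
    for v in range(190,310,1):
        for u in range(265,385,1):
            if g[v,u]<90:
                p=onplane("wrist",u,v,.2955,TT)[:2]-[.4612,-.4965]; r=np.hypot(*p)
                if .0235<r<.0285: A.append(np.arctan2(p[1],p[0]))
    print(n,len(A),np.median(A),np.std(A))
im,d=robot.get_image("top"); cv2.imwrite("pics/top9.png",im[:,:,::-1])
P,xs,ys=cloud("top",d)
q=(np.hypot(P[:,0]-.424,P[:,1]+.345)<.05)
print("cover top med z",np.median(P[q&(P[:,2]>.01)&(P[:,2]<.025),2]), "max",P[q,2].max())
a=cv2.imread("pics/top0.png").astype(int); b=im[:,:,::-1].astype(int)
for nm,x0,y0,x1,y1 in(("mug",290,270,340,335),("tape",212,338,250,372),("dish",265,232,305,270)): print(nm,np.abs(a-b)[y0:y1,x0:x1].mean())
E
```

```text
24.95 [ 0.460928   -0.49560992  0.35524914] [ 3.14118750e+00 -9.42077851e-04  2.78949598e+00] [ 1.13189727  0.4817789  -0.55683192  1.24305067  0.24820796  1.48454594
  1.82437818] [0.6414569  0.08423307 0.04949269]
0.292 2731 (0.46107539534568787, -0.4965897798538208) 0.03035171888768673 0.29529584374015194 px 280 369 207 293
0.26 4960 (0.4612097442150116, -0.4966951608657837) 0.04413618892431259 0.26441252223818434 px 266 383 181 295Traceback (most recent call last):
  File "<stdin>", line 12, in <module>
  File "h.py", line 20, in onplane
    R,p=pose(name,T); d=R@ray(name,u,v); return p+d*(z-p[2])/d[2]
        ~~~~^^^^^^^^
  File "h.py", line 9, in pose
    c=robot.calibration(name)
ValueError: time passes only in moves, steps and waits
```

```bash
sed -i 's/robot\.calibration(name)/calib(name)/' h.py; sed -i '3i import functools\n@functools.lru_cache(None)\ndef calib(n): return robot.calibration(n)' h.py
python3 - <<'E'
import numpy as np,cv2
from h import *
T=tcpT(robot.observe())
for n,TT in(("w4",tcpT(dict(tool_pos=[0.460301,-0.49496015,0.35662948],tcp_rot=[3.14071698,-1.14159647e-03,2.79157826]))),("w5",T)):
    g=cv2.imread(f"pics/{n}.png",0); A=[]
    for v in range(190,310):
        for u in range(265,385):
            if g[v,u]<90:
                p=onplane("wrist",u,v,.2955,TT)[:2]-[.4612,-.4965]; r=np.hypot(*p)
                if .0235<r<.0285: A.append(np.arctan2(p[1],p[0]))
    print(n,len(A),np.median(A),np.std(A))
im,d=robot.get_image("top"); cv2.imwrite("pics/top9.png",im[:,:,::-1])
P,xs,ys=cloud("top",d)
q=(np.hypot(P[:,0]-.424,P[:,1]+.345)<.05)
print("cover top med z",np.median(P[q&(P[:,2]>.01)&(P[:,2]<.025),2]), "max",P[q,2].max())
a=cv2.imread("pics/top0.png").astype(int); b=im[:,:,::-1].astype(int)
for nm,x0,y0,x1,y1 in(("mug",290,270,340,335),("tape",212,338,250,372),("dish",265,232,305,270)): print(nm,np.abs(a-b)[y0:y1,x0:x1].mean())
E
```

```text
w4 8 2.277349100524102 0.00897826572112292
w5 8 2.277255760973648 0.009945832991861596
cover top med z 0.017343834426422844 max 0.04699542394484557
mug 20.955897435897437
tape 11.45639834881321
dish 12.842324561403508
```

View pics/top9.png

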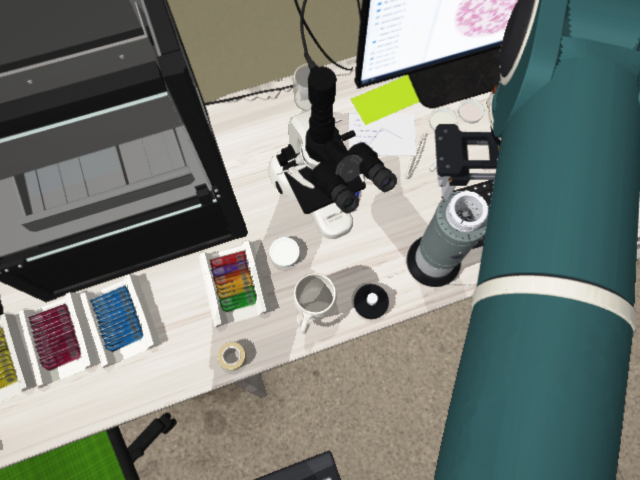

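The cover stands at (371,300), and mug, tape and dish are at their old pixels. The mark is back at its starting notch (2.277 rad in both), ≈1.06 rad from the touch. The gripper is clear of everything.

```bash
python3 -c "
from bench import robot
print(robot.close_job())"
```

```text
the job is handed in; nothing more can be done
None
```

The grinder is set and the job is handed in, at about 25 s of the 64 s allowed.

- **Cover:** I lifted it off by the knob and stood it on the desk at (0.424, -0.345). It stands flat, with its top face 17 mm above the desk and the knob top at 40 mm.
- **Burr touch:** I turned the ring clockwise in half-click steps. The burrs touched about 1.06 rad on from the start.
    - I misread the sign of the torque at first, so I went one step past the touch before recognising it.
    - The burrs then carried about 0.5 N m, below the 0.8 N m at which they chip but more than "just touching".
- **Back-off:** I turned the ring back to a notch about 1.06 rad from the touch, which works out to a gap of about 1.27 mm. That notch is also where the ring began, and the mark line reads the same angle before and after (2.277 rad), so the ring did not slip in the grip.
- **Final checks:** The last top view shows the mug, tape roll and petri dish where they were. I judged this by eye, because the automatic image comparison was affected by changed lighting and shadows. The gripper was open and clear above the ring, with no contact force.

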